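Snap the tub lid shut

TASK

The lid of the storage tub is on, but the four sections of its rim still stand up. Press them down with your fingertips, going round the rim, until all four have clicked fully home. Do not lift, tip or shove the tub, leave the things beside it where they are, and finish clear of everything.

Things in the scene. Friction and masses are not known exactly. Their poses are not given: they have to be found in the camera images.
- tub: Closed tub, white with grey lid, 110 (its x) x 160 mm (its y), about 1.2 kg, loose on the worktop. Origin: centre of its underside, z up; -x side (front) roughly to the robot. The lid's middle panel (59 x 109 mm, top 81 mm above the underside) and four 22 mm corners (top 84 mm) are fixed; between the corners lie four movable rim sections, top at 94 mm when up, 84 mm (flush with the corners) when home.
- rim_front_top (a point): Centre of the top face of the front rim section (along the tub's -x edge; 106 mm long along the tub's y, 24 mm wide). It moves with the section.
- rim_back_top (a point): Centre of the top face of the back rim section (along the tub's +x edge; 106 mm long along the tub's y, 24 mm wide). It moves with the section.
- rim_left_top (a point): Centre of the top face of the left rim section (along the tub's +y edge; 56 mm long along the tub's x, 24 mm wide). It moves with the section.
- rim_right_top (a point): Centre of the top face of the right rim section (along the tub's -y edge; 56 mm long along the tub's x, 24 mm wide). It moves with the section.
- rim_front (a joint): Downward travel of the front rim section: 0 = standing up, 0.010 m = fully home. It goes straight down as a whole wherever it is pressed. It resists with about 7 N at first, then less, clicks over after 5 mm and pulls itself home onto a rigid stop, where it stays; let go before 5 mm it springs back up.
- rim_back (a joint): The same for the back rim section: 0 = standing up, 0.010 m = snapped fully home.
- rim_left (a joint): The same for the left rim section: 0 = standing up, 0.010 m = snapped fully home.
- rim_right (a joint): The same for the right rim section: 0 = standing up, 0.010 m = snapped fully home.
- spool: Thread spool with cream thread standing beside the tub, 25 mm across, 50 mm tall; origin at the centre of its underside. Leave alone.
- glue: Glue stick standing beside the tub, 26 mm across, 90 mm tall; origin at the centre of its underside. Leave alone.
- peg: Wooden clothes peg lying beside the tub, 15 x 72 x 12 mm; origin at the centre of its underside. Leave alone.
- tape: Tape measure standing beside the tub, 33 x 71 mm, 64 mm tall; origin at the centre of its underside. Leave alone.
Mind the look-alikes: they are no part of the job. Leave any blue or red look-alike of the tub alone.

How it is judged:
By the outcome, as a careful person would: the job done as asked, in the order asked, and still so for the second after the job is handed in, with the robot touching nothing.
It also fails if it takes over 40 s, if anything falls off the work surface, if the arm or the gripper's body presses on something with over 40 N, if the wrist force passes 120 N, or if a joint passes its speed limit or range.

ROBOT

A 7-joint arm with a two-finger parallel gripper is mounted at the origin on a cart in front of the work surface, level with it; the furniture and walls round the work are solid. World frame = base frame: x ahead of the robot, y to its left, z up, the work surface at z = 0. Lengths are in m, angles in rad, forces in N, time in s.
With the tool pointing down it reaches from about 0.425 to 0.875 m from the base axis. Payload 9.9 kg.
Tool frame: the origin (TCP) lies at the very end of the fingers, on their centre line; the grasp point (between the pads) lies 19 mm behind it; z points along the fingers, y is the line along which they close (so a half turn about z gives the same grasp; the last joint's range is limited). The gripper opens to 85 mm and grips with 20 to 120 N. Pads are 22 mm wide; open, the fingers measure 114 mm over their backs; the gripper's body (76 mm by 85 mm) begins 54 mm behind the grasp point. The pads swing forward as they close: fully open they stand 13 mm farther back than shut.
Start: joints at [-1.347, 0.576, 0.025, 1.437, -0.015, 1.129, -0.057], TCP at [0.204, 0.643, 0.231] pointing down, gripper open.
Joint ranges: [-2.76, 2.76], [-0.34, 2.15], [-1.52, 1.57], [0.19, 2.46], [-1.09, 4.23], [0.17, 1.99], [-2.82, 2.82]. Speed limits (rad/s): [2.22, 2.22, 3.01, 3.01, 3.14, 3.14, 3.14].

INTERFACE

Orientations are given as a rotation vector (axis times angle).
In Python, from station import robot gives the robot as it stands.
- The arm moves only by the tool arm_command, never from a script. Its arguments are lists of equal length, an entry for each row: "delta_pos": the shift along the world's x, y, z in mm, a list of three; "turn": the turn, a rotation vector about the world's x, y, z in degrees, a list of three; "fingers": the opening, from -1 (shut) to 1 (fully open). In form: {"delta_pos": [[tx, ty, tz], ...], "turn": [[ax, ay, az], ...], "fingers": [fingers, ...]}. A call has 1 to 10 rows; each row shifts and turns the commanded pose from where the row before left it; what a row does not reach is not made up. A row lasts 1/10 s, in which the tool goes at most 50 mm and 8.59 degrees, less where a joint would pass 70% of its speed; a pose out of reach is approached as far as the arm can. A call is refused whole if a number of a shift passes 50 or a number of a turn 8.59, either way. A call with a gripper value outside its range is refused whole. The fingers move at their own pace and stop on an object; "newtons" is the grip in N (left out, the last holds). Time passes only in rows, so rows that do not move let the fingers close. It gives the time, the measured TCP pose, the force, the opening and the grip force at its end, in the units of the state.
- robot.read_state(): the state, without advancing time (a new reading comes with each control period).
- robot.read_camera(name): name is "scene" or "top" or "wrist"; returns the picture (480x640x3 uint8, red, green, blue); there is no depth.
- robot.camera_model(name): a dict with "intrinsics" (3x3 intrinsics, pixels), "R" (3x3) and "t" (3): a world point X has camera coordinates R X + t. Camera axes: x right, y down, z forward; pixel columns grow to the right and rows downward; lengths in m; the calibration is good to about 2 mm. The wrist camera is an equidistant fisheye: a pixel r from the principal point sees the ray r / f radians off the axis. A picture is of the moment at which its call begins: read the wrist's pose just before it. camera_model takes no time and is no camera call; for the wrist camera it gives the pose at the moment of the call.
- robot.finish_job(): hands the job in; it is judged then, once.
The state is a dict: "time": time; "qpos": joint angles; "joint_velocities": joint speeds; "effort": joint torques, N m; "position": TCP position; "ee_rot": TCP orientation; "ft_force": force on the tool from outside, world axes, zero at the start; "moment": the same for the moment, N m; "grip_width": finger opening in m; "gripper_force": force on a finger pad.
Only numpy, scipy, OpenCV 4.12 (cv2) and the standard library are available. Lean on these libraries where they do the work, as an engineer would, in place of code of your own. Each camera call takes 0.05 s, during which the arm holds its last target. There are 200 camera calls.

## Working session

There is one attempt and no reset: what is moved stays moved. The work goes in short steps, Python scripts to look and compute and a tool call to move; the robot and the scene stay as the last step left them, time stands still between calls to the robot, and variables do not carry over. Pictures are saved under pics/ and viewed, at most 10 in all, crops included, and the job is handed in when it is done.

Besides the shell and the picture viewer there is one more tool, called after ">>>" as name(argument=value, ...), one argument or row to a line, values as JSON. arm_command: Moves the arm, as the interface text tells. Its arguments: {"type":"object","properties":{"delta_pos":{"type":"array","items":{"type":"array","items":{"type":"number"}}},"turn":{"type":"array","items":{"type":"array","items":{"type":"number"}}},"fingers":{"type":"array","items":{"type":"number"}},"newtons":{"type":"number"}},"required":["delta_pos","turn","fingers"]}

```bash
mkdir -p pics; python3 - <<'E'
from station import robot
import cv2,numpy as np
for n in ("top","scene"):
    im=robot.read_camera(n); cv2.imwrite(f"pics/{n}0.png",im[:,:,::-1])
    m=robot.camera_model(n); print(n,np.round(m["intrinsics"],1).tolist(),np.round(m["R"],3).tolist(),np.round(m["t"],3).tolist())
s=robot.read_state();print({k:np.round(v,3).tolist() for k,v in s.items()})
E
```

```text
top [[437.8, 0.0, 317.5], [0.0, 437.8, 243.1], [0.0, 0.0, 1.0]] [[0.0, -1.0, 0.018], [-0.983, -0.004, -0.184], [0.184, -0.018, -0.983]] [0.191, 0.496, 1.063]
scene [[551.6, 0.0, 318.8], [0.0, 551.6, 240.4], [0.0, 0.0, 1.0]] [[-0.541, -0.841, 0.011], [-0.404, 0.248, -0.88], [0.737, -0.481, -0.474]] [0.435, 0.231, 0.914]
{'time': 0.1, 'qpos': [-1.347, 0.576, 0.025, 1.438, -0.015, 1.129, -0.057], 'joint_velocities': [0.0, -0.002, -0.0, -0.002, 0.0, 0.001, -0.0], 'effort': [0.006, -76.731, 2.258, -28.66, 0.016, 0.009, 0.0], 'position': [0.204, 0.643, 0.231], 'ee_rot': [-0.482, -3.104, 0.002], 'ft_force': [-0.06, 0.046, -0.266], 'moment': [-0.038, 0.078, 0.034], 'gripper_force': 0.0, 'grip_width': 0.086}
```

View pics/top0.png

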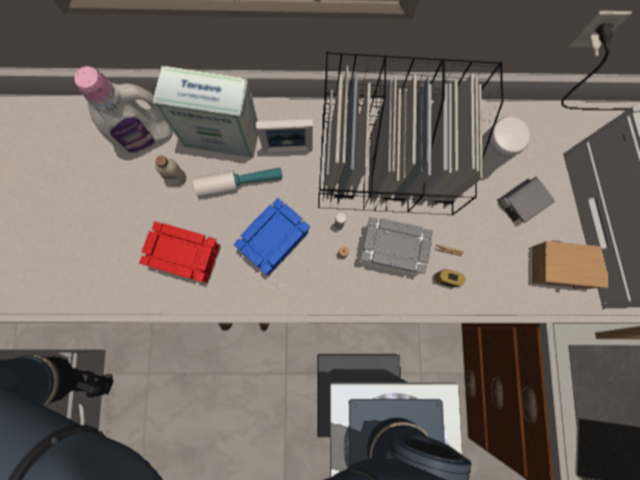

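View pics/scene0.png

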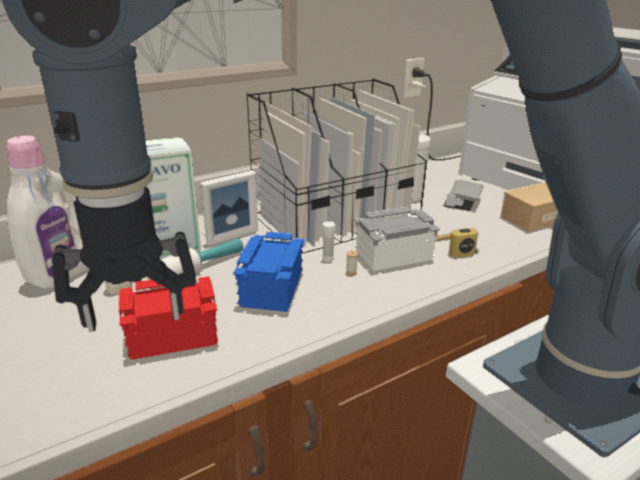

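The top view shows the grey tub at about (397,246), with the rack close behind it. The spool is at (343,252), the glue at (340,220), the peg at (449,250) and the tape at (451,278). The red and blue tubs are look-alikes.

```bash
cat > h.py <<'E'
import numpy as np
from station import robot
def ray(n,u,v,z):
    m=robot.camera_model(n);K,R,t=map(np.array,(m["intrinsics"],m["R"],m["t"]))
    C=-R.T@t; d=R.T@np.linalg.inv(K)@np.array([u,v,1.]); return C+d*(z-C[2])/d[2]
def proj(n,X):
    m=robot.camera_model(n);K,R,t=map(np.array,(m["intrinsics"],m["R"],m["t"]))
    p=K@(R@np.array(X)+t); return p[:2]/p[2]
E
python3 - <<'E'
from h import *
import cv2
a=cv2.imread("pics/top0.png"); b=cv2.imread("pics/scene0.png")
A=cv2.resize(a[190:300,320:480],None,fx=5,fy=5,interpolation=cv2.INTER_CUBIC)
B=cv2.resize(b[180:290,310:490],None,fx=4.4,fy=4.4,interpolation=cv2.INTER_CUBIC)
cv2.imwrite("pics/topc.png",A);cv2.imwrite("pics/scenec.png",B)
for n,u,v,z in [("top",397,246,.09),("top",345,199,0),("top",435,207,0),("top",319,207,0),("top",453,213,0)]: print(n,u,v,z,ray(n,u,v,z).round(3))
E
```

```text
top 397 246 0.09 [ 0.481 -0.001  0.09 ]
top 345 199 0 [0.625 0.117 0.   ]
top 435 207 0 [ 0.604 -0.125  0.   ]
top 319 207 0 [0.603 0.187 0.   ]
top 453 213 0 [ 0.588 -0.173  0.   ]
```

View pics/topc.png

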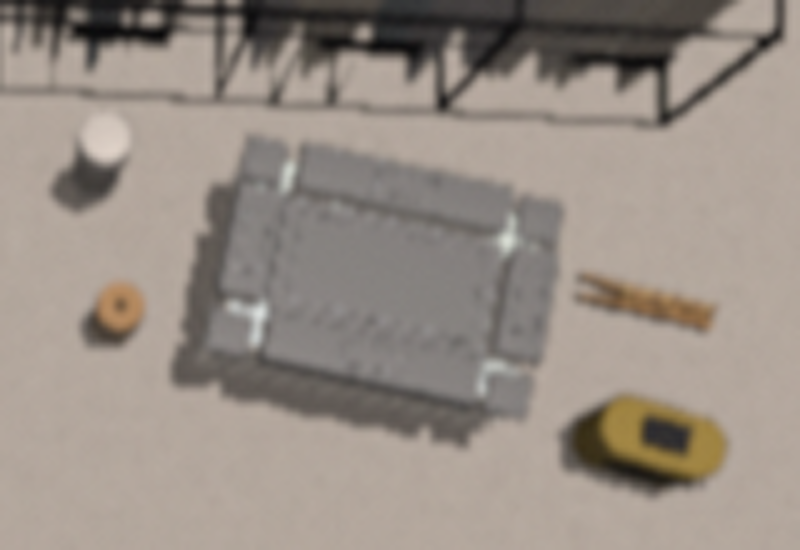

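View pics/scenec.png

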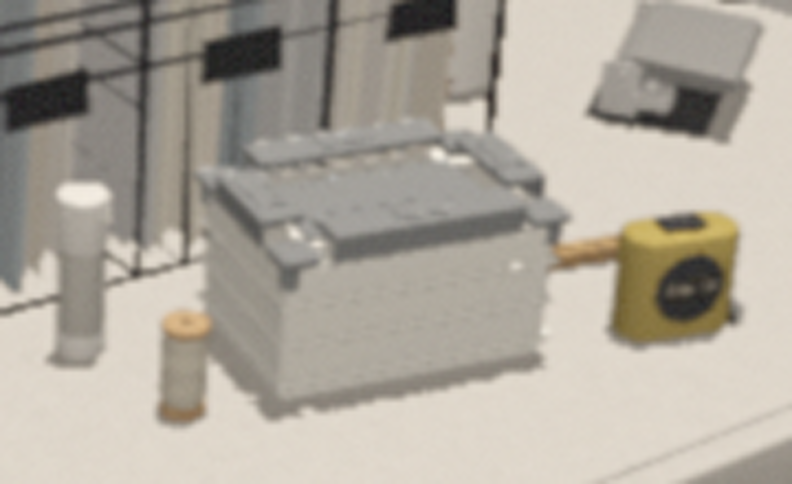

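The crops show the tub's four outer lid corners at about (246,134), (563,202), (526,418) and (207,350) in the top crop. The rack's foot runs from (0,90) to (665,123).

```bash
cat > m.py <<'E'
from h import *
c=[(246,134),(563,202),(526,418),(207,350)] # BL BR FR FL
P=np.array([ray("top",320+u/5-.4,190+v/5-.4,.084) for u,v in c])
print(P.round(3), [np.linalg.norm(P[i]-P[(i+1)%4]).round(3) for i in range(4)])
o=P.mean(0); ey=(P[0]-P[1]+P[3]-P[2])[:2]; ey/=np.linalg.norm(ey); ex=np.array([ey[1],-ey[0]])
print("centre",o.round(4),"yaw",np.degrees(np.arctan2(ex[1],ex[0])).round(1))
for n,a,b in [("front",-.041,0),("left",0,.066),("back",.041,0),("right",0,-.066)]:
    p=o[:2]+a*ex+b*ey; print(n,p.round(4), "px top",proj("top",[*p,.094]).round(1),"scene crop",((proj("scene",[*p,.094])-[310,180])*4.4).round(0))
for n,u,v,z in [("glue",105,135,.09),("spool",120,307,.05)]: print(n,ray("top",320+u/5,190+v/5,z).round(3))
E
python3 m.py
```

```text
[[ 0.556  0.066  0.084]
 [ 0.523 -0.09   0.084]
 [ 0.416 -0.067  0.084]
 [ 0.448  0.087  0.084]] [np.float64(0.159), np.float64(0.109), np.float64(0.157), np.float64(0.11)]
centre [ 0.4857 -0.0011  0.084 ] yaw -12.1
front [0.4456 0.0075] px top [394.5 260.2] scene crop [422. 206.]
left [0.4995 0.0634] px top [370.8 238.1] scene crop [264. 190.]
back [ 0.5258 -0.0097] px top [400.5 227.7] scene crop [345. 138.]
right [ 0.4718 -0.0657] px top [424.3 249.6] scene crop [497. 152.]
glue [0.553 0.135 0.09 ]
spool [0.474 0.125 0.05 ]
```

>>> arm_command(
  delta_pos=[
    [40,-25,0],
    [40,-30,0],
    [40,-30,0],
    [30,-40,0],
    [20,-45,0],
    [10,-49,0],
    [0,-50,0],
    [0,-50,0],
    [0,-50,0],
    [0,-50,0],
  ],
  turn=[
    [0,0,0],
    [0,0,0],
    [0,0,0],
    [0,0,0],
    [0,0,0],
    [0,0,0],
    [0,0,0],
    [0,0,0],
    [0,0,0],
    [0,0,0],
  ],
  fingers=[-1,-1,-1,-1,-1,-1,-1,-1,-1,-1],
)

```text
time: 1.1
position: [0.3841, 0.2222, 0.2312]
ee_rot: [-0.482, -3.104, 0.0]
ft_force: [1.3, -0.5, 0.3]
grip_width: 0.0002
gripper_force: 0.0
```

>>> arm_command(
  delta_pos=[
    [10,-45,0],
    [10,-45,0],
    [10,-45,0],
    [10,-40,0],
    [10,-30,-10],
    [11,-10,-30],
    [0,0,-40],
    [0,0,-26],
    [0,0,0],
    [0,0,0],
  ],
  turn=[
    [0,0,0],
    [0,0,0],
    [0,0,0],
    [0,0,0],
    [0,0,0],
    [0,0,0],
    [0,0,0],
    [0,0,0],
    [0,0,0],
    [0,0,0],
  ],
  fingers=[-1,-1,-1,-1,-1,-1,-1,-1,-1,-1],
)

```text
time: 2.1
position: [0.4454, 0.0092, 0.1255]
ee_rot: [-0.482, -3.103, 0.001]
ft_force: [0.1, -0.1, 0.0]
grip_width: -0.0005
gripper_force: 0.0
```

```bash
python3 - <<'E'
from station import robot
import cv2,numpy as np
im=robot.read_camera("wrist")[:,:,::-1]; t=robot.read_camera("scene")[:,:,::-1]
cv2.imwrite("pics/c1.png",np.hstack([cv2.resize(im,(400,300)),cv2.resize(t[150:330,290:530],(400,300))]))
print(robot.read_state()["position"])
E
```

```text
[0.44629146 0.00943835 0.12655282]
```

View pics/c1.png

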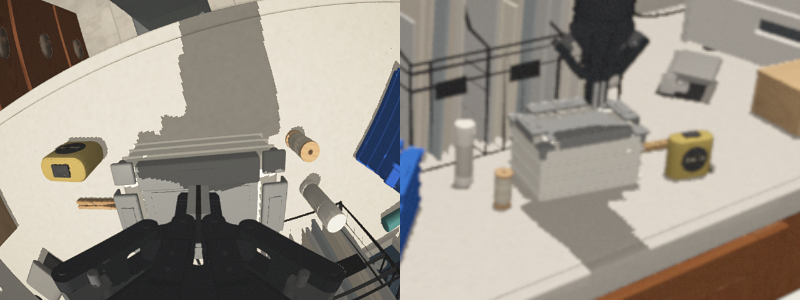

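The wrist and scene views show the shut fingers above the front rim, at about (198,190) on the left, with nothing close by. I'll press the front section first.

>>> arm_command(
  delta_pos=[
    [-1,-2,-15],
    [0,0,-10],
    [0,0,-4],
    [0,0,-4],
    [0,0,-4],
    [0,0,-3],
    [0,0,0],
    [0,0,0],
  ],
  turn=[
    [0,0,0],
    [0,0,0],
    [0,0,0],
    [0,0,0],
    [0,0,0],
    [0,0,0],
    [0,0,0],
    [0,0,0],
  ],
  fingers=[-1,-1,-1,-1,-1,-1,-1,-1],
)

```text
time: 3.0
position: [0.4446, 0.0073, 0.0853]
ee_rot: [-0.482, -3.104, 0.0]
ft_force: [-0.8, -0.9, 0.1]
grip_width: -0.0003
gripper_force: 0.0
```

>>> arm_command(
  delta_pos=[
    [0,0,-1],
    [0,0,-1],
    [0,0,0],
  ],
  turn=[
    [0,0,0],
    [0,0,0],
    [0,0,0],
  ],
  fingers=[-1,-1,-1],
)

```text
time: 3.3
position: [0.4446, 0.0073, 0.084]
ee_rot: [0.482, 3.104, 0.001]
ft_force: [-2.8, -0.8, 13.3]
grip_width: -0.0002
gripper_force: 6.3
```

>>> arm_command(
  delta_pos=[
    [0,0,20],
    [0,0,15],
    [20,20,0],
    [20,20,0],
    [15,16,0],
    [0,0,0],
    [0,0,0],
    [0,0,-12],
    [0,0,-6],
    [0,0,0],
  ],
  turn=[
    [0,0,0],
    [0,0,0],
    [0,0,0],
    [0,0,0],
    [0,0,0],
    [0,0,0],
    [0,0,0],
    [0,0,0],
    [0,0,0],
    [0,0,0],
  ],
  fingers=[-1,-1,-1,-1,-1,-1,-1,-1,-1,-1],
)

```text
time: 4.3
position: [0.4984, 0.0624, 0.0996]
ee_rot: [-0.483, -3.102, 0.001]
ft_force: [-0.3, 1.0, -0.6]
grip_width: 0.0
gripper_force: 0.0
```

>>> arm_command(
  delta_pos=[
    [0,0,-4],
    [0,0,-4],
    [0,0,-4],
    [0,0,-3],
    [0,0,-2],
    [0,0,0],
    [0,0,0],
  ],
  turn=[
    [0,0,0],
    [0,0,0],
    [0,0,0],
    [0,0,0],
    [0,0,0],
    [0,0,0],
    [0,0,0],
  ],
  fingers=[-1,-1,-1,-1,-1,-1,-1],
)

```text
time: 5.0
position: [0.4997, 0.0633, 0.084]
ee_rot: [0.482, 3.104, 0.001]
ft_force: [-2.6, -0.4, 13.2]
grip_width: -0.0003
gripper_force: 6.5
```

>>> arm_command(
  delta_pos=[
    [0,0,20],
    [0,0,15],
    [8,-25,0],
    [8,-25,0],
    [8,-23,0],
    [0,0,0],
    [0,0,0],
    [0,0,-12],
    [0,0,-6],
    [0,0,0],
  ],
  turn=[
    [0,0,0],
    [0,0,0],
    [0,0,0],
    [0,0,0],
    [0,0,0],
    [0,0,0],
    [0,0,0],
    [0,0,0],
    [0,0,0],
    [0,0,0],
  ],
  fingers=[-1,-1,-1,-1,-1,-1,-1,-1,-1,-1],
)

```text
time: 6.0
position: [0.5225, -0.0088, 0.0989]
ee_rot: [-0.479, -3.102, 0.0]
ft_force: [0.2, 0.3, 0.4]
grip_width: 0.0001
gripper_force: 0.0
```

>>> arm_command(
  delta_pos=[
    [0,0,-4],
    [0,0,-4],
    [0,0,-4],
    [0,0,-3],
    [0,0,-2],
    [0,0,0],
    [0,0,0],
  ],
  turn=[
    [0,0,0],
    [0,0,0],
    [0,0,0],
    [0,0,0],
    [0,0,0],
    [0,0,0],
    [0,0,0],
  ],
  fingers=[-1,-1,-1,-1,-1,-1,-1],
)

```text
time: 6.7
position: [0.5237, -0.0097, 0.084]
ee_rot: [0.482, 3.104, 0.001]
ft_force: [-3.1, 0.8, 12.6]
grip_width: 0.0001
gripper_force: 6.1
```

Next is the right section at (0.4718,-0.0657), a shift of (-52,-56).

>>> arm_command(
  delta_pos=[
    [0,0,20],
    [0,0,15],
    [-18,-19,0],
    [-18,-19,0],
    [-16,-18,0],
    [0,0,0],
    [0,0,0],
    [0,0,-12],
    [0,0,-6],
    [0,0,0],
  ],
  turn=[
    [0,0,0],
    [0,0,0],
    [0,0,0],
    [0,0,0],
    [0,0,0],
    [0,0,0],
    [0,0,0],
    [0,0,0],
    [0,0,0],
    [0,0,0],
  ],
  fingers=[-1,-1,-1,-1,-1,-1,-1,-1,-1,-1],
)

```text
time: 7.7
position: [0.4715, -0.065, 0.0995]
ee_rot: [-0.48, -3.103, -0.0]
ft_force: [-0.2, -0.4, 0.8]
grip_width: -0.0001
gripper_force: 0.0
```

>>> arm_command(
  delta_pos=[
    [0,0,-4],
    [0,0,-4],
    [0,0,-4],
    [0,0,-3],
    [0,0,-2],
    [0,0,0],
    [0,0,0],
  ],
  turn=[
    [0,0,0],
    [0,0,0],
    [0,0,0],
    [0,0,0],
    [0,0,0],
    [0,0,0],
    [0,0,0],
  ],
  fingers=[-1,-1,-1,-1,-1,-1,-1],
)

```text
time: 8.4
position: [0.4717, -0.0657, 0.084]
ee_rot: [0.482, 3.104, 0.0]
ft_force: [-2.9, 0.8, 13.2]
grip_width: 0.0002
gripper_force: 6.7
```

>>> arm_command(
  delta_pos=[
    [0,0,15],
    [0,0,30],
    [0,0,40],
    [-5,20,40],
    [-5,40,15],
    [-5,45,0],
    [-5,45,0],
    [0,45,0],
    [0,0,0],
    [0,0,0],
  ],
  turn=[
    [0,0,0],
    [0,0,0],
    [0,0,0],
    [0,0,0],
    [0,0,0],
    [0,0,0],
    [0,0,0],
    [0,0,0],
    [0,0,0],
    [0,0,0],
  ],
  fingers=[-1,-1,-1,-1,-1,-1,-1,-1,-1,-1],
)

```text
time: 9.4
position: [0.4512, 0.1301, 0.223]
ee_rot: [-0.477, -3.105, 0.001]
ft_force: [0.1, -1.2, -0.2]
grip_width: -0.0001
gripper_force: 0.0
```

```bash
python3 - <<'E'
from station import robot
import cv2,numpy as np
a=robot.read_camera("top")[:,:,::-1]; t=robot.read_camera("scene")[:,:,::-1]
f=lambda i:cv2.resize(i,(400,400),interpolation=cv2.INTER_CUBIC)
cv2.imwrite("pics/c2.png",np.hstack([f(a[190:300,350:460]),f(t[190:290,345:445])]))
E
```

```text
(no output)
```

View pics/c2.png

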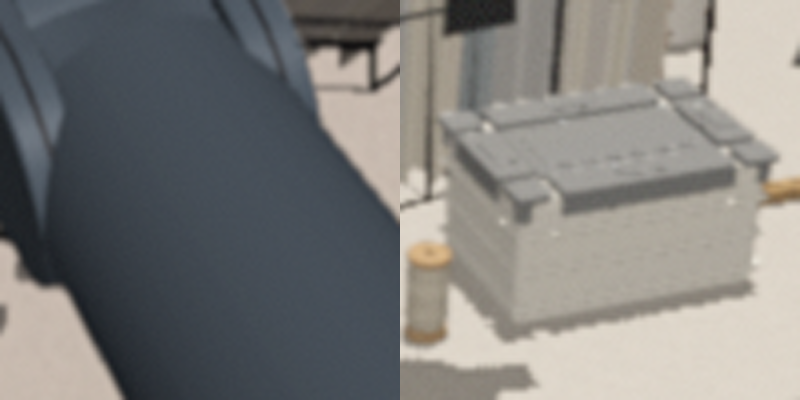

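The scene crop on the right shows all four rim sections flush with the corners around (610,150). The tub and the spool haven't moved. The top view is blocked by the arm, which is clear of everything.

```bash
python3 -c "
from station import robot
print(robot.finish_job())"
```

```text
the job is handed in; nothing more can be done
None
```

I pressed the four rim sections home in order round the rim (front, left, back, right), each stopping at 84 mm. The arm ended clear of everything, and I handed the job in at about 9.5 s; no verdict came back.

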